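Fit the bangle stake in the anvil block

ROBOT

A 6-joint arm with a two-finger parallel gripper is mounted at the origin on the work surface. World frame = base frame: x ahead of the robot, y to its left, z up, the work surface at z = 0. Lengths are in m, angles in degrees, forces in N, time in s.
With the tool pointing down it reaches from about 0.4 to 0.825 m from the base axis. Payload 7 kg.
Tool frame: the origin (TCP) lies on the centre line of the jaws, within the pads' length; the fingertips stand 11 mm ahead of it and the grasp point (between the pads) lies 8 mm behind it; z points along the fingers, y is the line along which they close (so a half turn about z gives the same grasp; the last joint's range is limited). The gripper opens to 88 mm and grips with 3 to 60 N. Pads are 19 mm wide; open, the fingers measure 130 mm over their backs; the gripper's body (78 mm by 193 mm) begins 47 mm behind the grasp point.
Start: joints at [92.538, 20.546, 0.682, 0, -70.136, -16.507], TCP at [0.163, 0.655, 0.201] pointing down, gripper open.
Joint ranges: [-176.03, 176.03], [-82.01, 121.73], [-58.28, 71.71], [-173.87, 95.51], [-174.79, -0.11], [-173.66, 173.66]. Speed limits (degrees/s): [136.94, 136.94, 172.46, 180, 180, 180].

INTERFACE

Orientations are given as [roll, pitch, yaw] about the fixed x, y, z axes, in that order (R = Rz(yaw) Ry(pitch) Rx(roll)).
In Python, from plant import r, capture, camera_model, job gives the robot as it stands.
- The arm moves only by the tool drive_tool, never from a script. Its argument "increments" is a list that holds one entry, the list of rows, each a list of 5 numbers: the gripper's target within -1 to 1 (fully open at 1, half-way at 0, shut at -1), then the shift along the tool's x, y, z scaled (see below), then the turn about the tool's z scaled (see below). In form: [[[gripper, tx, ty, tz, roll], ...]]. A call has 1 to 5 rows; each row is the pose to reach, as a shift and turn from the pose commanded when the call began, along the tool's axes at that moment, turning the shorter way round; what a row does not reach only later rows make up. The controller multiplies each number of a shift by 120 mm and each number of a turn by 360 degrees. A row lasts 1/8 s, in which the tool goes at most 62.5 mm and 10.7 degrees, less where a joint would pass 70% of its speed; a pose out of reach is approached as far as the arm can. A call with a number of a shift or a turn outside -1 to 1 is refused whole. A call with a gripper value outside its range is refused whole. The fingers move at their own pace and stop on an object; "squeeze" is the grip in N (left out, the last holds). Time passes only in rows, so rows that repeat a pose let the fingers close. It gives the time, the measured TCP pose, the force, the opening and the grip force at its end, in the units of the state.
- r.get_state(): the state, without advancing time (a new reading comes with each control period).
- capture(name): name is "scene" or "top" or "wrist"; returns the picture (400x640x3 uint8, red, green, blue); there is no depth.
- camera_model(name): a dict with "camera_matrix" (3x3 intrinsics, pixels), "rvec" (rotation vector, rad) and "tvec" (3), from world to camera coordinates, as OpenCV has them. Camera axes: x right, y down, z forward; pixel columns grow to the right and rows downward; lengths in m; the calibration is good to about 2 mm. The wrist camera is an equidistant fisheye: a pixel r from the principal point sees the ray r / f radians off the axis. A picture is of the moment at which its call begins: read the wrist's pose just before it. camera_model takes no time and is no camera call; for the wrist camera it gives the pose at the moment of the call.
- job.close_job(): hands the job in; it is judged then, once.
The state is a dict: "time_s": time; "joints": joint angles; "qd": joint speeds; "joint_torque": joint torques, N m; "tcp_pos": TCP position; "eef_rot": TCP orientation; "contact_force": force on the tool from outside, world axes, zero at the start; "moment": the same for the moment, N m; "gripper_width": finger opening in m; "gripper_force": force on a finger pad.
Only numpy, scipy, OpenCV 4.12 (cv2) and the standard library are available. Lean on these libraries where they do the work, as an engineer would, in place of code of your own. Each camera call takes 0.05 s, during which the arm holds its last target. There are 200 camera calls.

TASK

Fit the flanged steel stake that is standing the right way up (post up, thick short spigot down) into the round pocket of the anvil block, post still upward and its flange flat on the block. Lower it all the way in rather than dropping it, then let go. Leave the other stake, the one standing on its head, where it is.

Things in the scene. Friction and masses are not known exactly. Their poses are not given: they have to be found in the camera images.
- stake: Loose turned steel stake, 0.5 to 0.9 kg, right way up on the bench. From the bottom: spigot, diameter 46 mm, 16 mm high; flange, diameter 88 mm, 10 mm thick, with six small bolt marks; slim post to grip, diameter 32 mm, 40 mm high. Origin: centre of the spigot's underside; z up along the post. Flange top at z = 26 mm, post top at 66 mm.
- stake_flange (a point): Centre of the stake's flange underside, 16 mm above the stake's origin, same axes. It ends level with the pocket's mouth when the stake is seated.
- turned_stake: A second stake of the same steel and size, standing on its head: slim post (diameter 32 mm, 40 mm high) down on the bench, flange from 40 to 50 mm up, thick short spigot (diameter 46 mm, 16 mm high) on top. Origin: centre of its underside, on the bench; z up. To be left alone.
- pocket (a point): Centre of the mouth of the round pocket in the top of the anvil block: fixed, dark steel, 130 mm square, 55 mm high (foot 142 mm). Pocket diameter 67 mm, depth 22 mm: the spigot has 10 mm of play all round and the flange rests on the block's top face. z up. (The other dark block, at the table's far edge, is 110 mm square with a 26 mm hole: not this one.)
There are look-alikes about, which are no part of the job. Leave any purple or turquoise look-alike of the stake alone.

How it is judged (in metres and radians):
On the way:
1. the stake is lowered into the pocket by the gripper, still held when its flange is within 10 mm of the block's top (horizontal distance between stake_flange and pocket below 0.012 m and z of stake_flange in the frame of pocket between -0.004 and 0.01 m and angle between stake's own z axis and vertical below 0.17 rad and contact force between the fingers and stake above 1 N), for 0.04 s.
At the end, for the whole second after the job is handed in: The stake sits at rest in the anvil block's pocket, spigot down and post up (within 6 degrees), centred within 12 mm, its flange flat on the block (within 4 mm). The other stake still stands on its head within 30 mm of where it was (horizontal distance between stake_flange and pocket below 0.012 m and z of stake_flange in the frame of pocket between -0.004 and 0.004 m and angle between stake's own z axis and vertical below 0.1 rad and linear speed of stake below 0.02 m/s and angle between turned_stake's own z axis and vertical below 0.2 rad and distance of turned_stake from where it was at the start of the episode below 0.03 m); the robot touches nothing.
It fails at once if the stake standing on its head is shifted by more than 30 mm or knocked over (distance of turned_stake from where it was at the start of the episode above 0.03 m or angle between turned_stake's own z axis and vertical above 0.35 rad).
It also fails if it takes over 40 s, if anything falls off the work surface, if the arm or the gripper's body presses on something with over 40 N, if the wrist force passes 120 N, or if a joint passes its speed limit or range.

## Working session

There is one attempt and no reset: what is moved stays moved. The work goes in short steps, Python scripts to look and compute and a tool call to move; the robot and the scene stay as the last step left them, time stands still between calls to the robot, and variables do not carry over. Pictures are saved under pics/ and viewed, at most 10 in all, crops included, and the job is handed in when it is done.

Besides the shell and the picture viewer there is one more tool, called after "Emit:" in YAML: its name, and indented under it one key for each argument. drive_tool: Moves the arm, as the interface text tells. Its arguments: {"type":"object","properties":{"increments":{"type":"array"},"squeeze":{"type":"number"}},"required":["increments"]}

```bash
mkdir -p pics; python3 - <<'E'
from plant import r,capture,camera_model
import cv2
s=r.get_state();print(s['time_s'],s['tcp_pos'],s['eef_rot'],s['gripper_width'])
for n in("scene","top"):
    im=capture(n);cv2.imwrite(f'pics/{n}0.png',im[:,:,::-1]);m=camera_model(n);print(n,m)
E
```

```text
0.0 [0.16284378 0.65450741 0.20031635] [ 1.79904081e+02 -9.59278723e-03 -1.39756216e+01] 0.08762384620505377
scene {'camera_matrix': array([[422.71724435,   0.        , 320.972714  ],
       [  0.        , 422.71724435, 197.64399975],
       [  0.        ,   0.        ,   1.        ]]), 'rvec': array([ 1.9796636 ,  1.13035173, -0.58527634]), 'tvec': array([-0.27652079, -0.16145934,  1.41339328])}
top {'camera_matrix': array([[451.78478777,   0.        , 315.52248844],
       [  0.        , 451.78478777, 205.27581034],
       [  0.        ,   0.        ,   1.        ]]), 'rvec': array([ 2.15576693, -2.20318713,  0.03987745]), 'tvec': array([0.07239333, 0.48752959, 1.2385897 ])}
```

View pics/scene0.png

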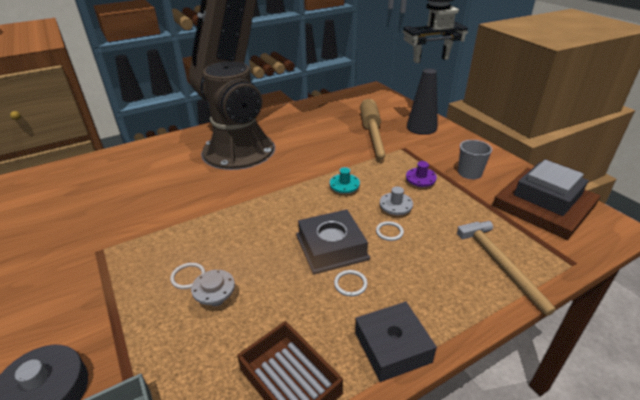

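View pics/top0.png

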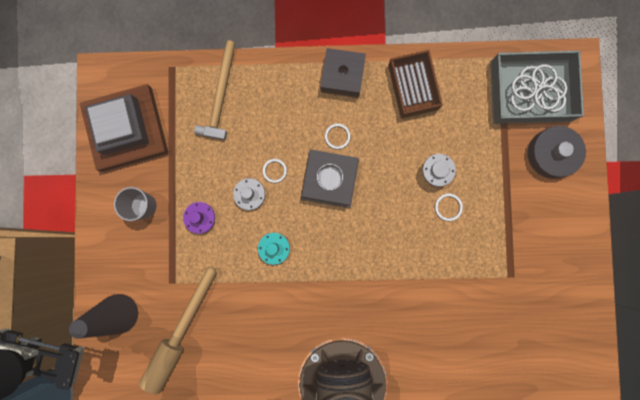

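Candidates:
- Grey stake at scene (396,202), top (248,194): has a tall slim post.
- Grey stake at scene (213,288), top (439,170): has a thick short top and a floating flange, so it is the turned one.
- Purple at top (199,218) and turquoise at top (273,249): look-alikes.
- Dark blocks at top (330,178), with the big hole, and (343,73), with the small one.

I choose the first grey stake and the block at (330,178), and check them in a crop.

```bash
cat > h.py <<'E'
import cv2,numpy as np
def ray(m,p,z):
    R=cv2.Rodrigues(m['rvec'])[0];c=-R.T@m['tvec']
    u=cv2.undistortPoints(np.array([[p]],float),m['camera_matrix'],None)[0,0]
    d=R.T@np.array([*u,1]);return c+d*(z-c[2])/d[2]
E
python3 - <<'E'
from plant import camera_model
from h import *
s=cv2.imread('pics/scene0.png');t=cv2.imread('pics/top0.png');f=lambda a:cv2.resize(a,(400,300),interpolation=cv2.INTER_CUBIC)
cv2.imwrite('pics/crop.png',np.vstack([np.hstack([f(s[170:230,350:430]),f(s[260:320,170:250])]),np.hstack([f(t[164:224,208:288]),f(t[141:216,280:380])])]))
m=camera_model('top')
hsv=cv2.cvtColor(t,cv2.COLOR_BGR2HSV)
def blob(mask,x,y,w):
    k=np.zeros_like(mask);k[y-w:y+w,x-w:x+w]=mask[y-w:y+w,x-w:x+w]
    c=max(cv2.findContours(k,0,2)[0],key=cv2.contourArea);return cv2.minAreaRect(c),cv2.minEnclosingCircle(c)
g=((hsv[...,1]<60)&(hsv[...,2]>80)).astype('u1')*255
d=((hsv[...,1]<90)&(hsv[...,2]<85)).astype('u1')*255
for n,mk,x,y,w,z in[('stake',g,248,194,20,.026),('turned',g,439,170,20,.05),('hole',g,330,178,20,.055),('block',d,330,178,36,.055),('purple',(hsv[...,1]>90).astype('u1')*0+255*((hsv[...,0]>125)&(hsv[...,0]<160)&(hsv[...,1]>80)).astype('u1'),199,218,20,.026)]:
    a,(c,rad)=blob(mk,x,y,w);P=ray(m,c,z);Q=ray(m,(c[0]+rad,c[1]),z);print(n,a,c,rad,P,'diam',2*np.linalg.norm(Q-P),'rect',ray(m,a[0],z))
E
```

```text
stake ((248.5, 194.0), (32.0, 31.0), 90.0) (248.5869598388672, 193.82608032226562) 16.184650421142578 [0.52423652 0.24603084 0.026     ] diam 0.08981141152900711 rect [0.52375941 0.24627813 0.026     ]
turned ((438.75006103515625, 169.75001525878906), (31.819805145263672, 32.526912689208984), 45.0) (438.58453369140625, 169.94203186035156) 16.697965621948242 [ 0.57478859 -0.27255677  0.05      ] diam 0.08932548940615798 rect [ 0.57529812 -0.27301915  0.05      ]
hole ((329.5, 177.5), (39.0, 39.0), 90.0) (329.5, 177.5) 27.57726287841797 [0.5607518  0.02160971 0.055     ] diam 0.148399971882313 rect [0.5607518  0.02160971 0.055     ]
block ((324.9043884277344, 201.5419464111328), (48.65988540649414, 3.3019208908081055), 10.007980346679688) (325.0, 201.0) 24.33115005493164 [0.49754254 0.0351505  0.055     ] diam 0.13061042182548416 rect [0.49608862 0.03543992 0.055     ]
purple ((198.5, 217.5), (31.0, 31.0), 90.0) (198.5, 217.34210205078125) 15.856318473815918 [0.4622093 0.3858163 0.026    ] diam 0.08818613786217117 rect [0.46177258 0.3858187  0.026     ]
```

View pics/crop.png

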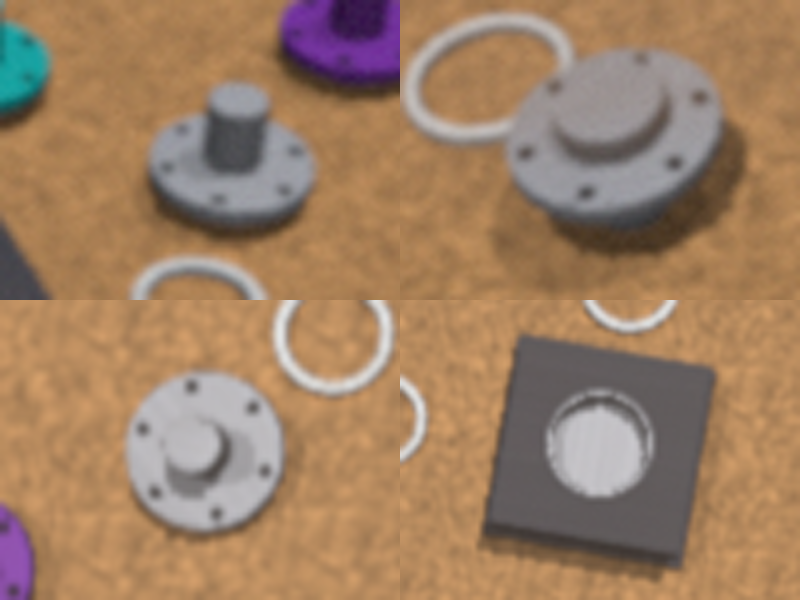

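The top left crop shows the slim tall post on a flange lying near the bench, so it is the right stake. The top right one is on its head. Pocket mouth centre is about (330,176.8) in the top image. A cone near the start pose needs checking before the first move.

```bash
python3 - <<'E'
from plant import camera_model
from h import *
mt,ms=camera_model('top'),camera_model('scene')
P=lambda m:m['camera_matrix']@np.c_[cv2.Rodrigues(m['rvec'])[0],m['tvec']]
X=cv2.triangulatePoints(P(mt),P(ms),np.array([[78.],[329]]),np.array([[430.],[72]]));print('cone tip',(X[:3]/X[3]).T)
print('cone base',ray(ms,(423,124),0),ray(mt,(120,312),0))
print('pocket',ray(mt,(330,176.8),.055),ray(ms,(332,232),.055))
print('stake scene',ray(ms,(396,204),.026),ray(ms,(397,191),.066))
print('mallet',ray(mt,(160,370),0.03),ray(mt,(210,272),0.03),'cup',ray(mt,(134,205),.08))
E
```

```text
cone tip [[0.19933176 0.62341073 0.20200233]]
cone base [0.18326113 0.64248348 0.        ] [0.20298086 0.61580477 0.        ]
pocket [0.56261655 0.0202193  0.055     ] [0.57021827 0.02017575 0.055     ]
stake scene [0.53451855 0.24008706 0.026     ] [0.53123128 0.24139684 0.066     ]
mallet [0.05100449 0.49181622 0.03      ] [0.31184932 0.35385422 0.03      ] cup [0.49667779 0.54283358 0.08      ]
```

Emit:
drive_tool:
  increments:
    - [[1,0,0,-0.4,0],[1,0,0,-0.8,0],[1,0,0,-0.8,0]]

```text
time_s: 0.48
tcp_pos: [0.1634, 0.6567, 0.3019]
eef_rot: [-179.6, 0.0, -14.0]
contact_force: [-0.6, -0.5, -0.2]
gripper_width: 0.0874
gripper_force: 0.0
```

Emit:
drive_tool:
  increments:
    - [[1,0.33,0.23,0,0],[1,0.66,0.46,0,0],[1,1,0.69,0,0]]

```text
time_s: 0.85
tcp_pos: [0.2599, 0.5442, 0.2961]
eef_rot: [179.9, 0.0, -13.9]
contact_force: [0.2, 0.7, 0.1]
gripper_width: 0.0875
gripper_force: 0.0
```

Emit:
drive_tool:
  increments:
    - [[1,0.33,0.23,0,0],[1,0.66,0.46,0,0],[1,1,0.69,0,0]]

```text
time_s: 1.23
tcp_pos: [0.3564, 0.4348, 0.2964]
eef_rot: [179.9, 0.0, -14.0]
contact_force: [0.3, 0.9, -0.0]
gripper_width: 0.0878
gripper_force: 0.0
```

Emit:
drive_tool:
  increments:
    - [[1,0.33,0.23,0,0],[1,0.66,0.46,0,0],[1,1,0.69,0,0]]

```text
time_s: 1.6
tcp_pos: [0.4528, 0.3255, 0.2964]
eef_rot: [180.0, 0.0, -14.0]
contact_force: [1.1, 1.0, -1.1]
gripper_width: 0.0878
gripper_force: 0.0
```

Emit:
drive_tool:
  increments:
    - [[1,0.38,0.25,0.3,0],[1,0.76,0.5,0.6,0],[1,0.76,0.5,0.9,0],[1,0.76,0.5,0.9,0],[1,0.76,0.5,0.9,0]]

```text
time_s: 2.22
tcp_pos: [0.5267, 0.2474, 0.1904]
eef_rot: [-180.0, -0.1, -13.9]
contact_force: [0.6, 0.7, 0.6]
gripper_width: 0.0878
gripper_force: 0.0
```

```bash
cat >> h.py <<'E'
def fray(m,p,z):
    R=cv2.Rodrigues(m['rvec'])[0];c=-R.T@np.array(m['tvec']).ravel();K=m['camera_matrix']
    q=cv2.fisheye.undistortPoints(np.array([[p]],float),K,np.zeros(4))[0,0]
    d=R.T@np.array([*q,1]);return c+d*(z-c[2])/d[2]
def fproj(m,X):
    return cv2.fisheye.projectPoints(np.array([[X]],float),m['rvec'],m['tvec'],m['camera_matrix'],np.zeros(4))[0].ravel()
E
python3 - <<'E'
from plant import r,capture,camera_model
from h import *
m=camera_model('wrist');im=capture('wrist');cv2.imwrite('pics/w1.png',im[:,:,::-1])
np.save('w1.npy',m,allow_pickle=True)
print(m['camera_matrix'],fproj(m,(.527,.245,.026)),fproj(m,(.527,.245,.066)),r.get_state()['tcp_pos'])
E
```

```text
[[309.70691629   0.         319.90374874]
 [  0.         309.70691629 205.12759985]
 [  0.           0.           1.        ]] [322.96497923 182.0421243 ] [323.313715   190.62602767] [0.52689832 0.24788523 0.19104659]
```

View pics/w1.png

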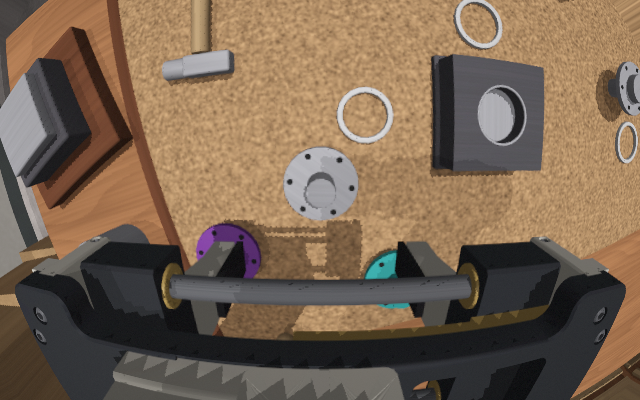

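The stake's flange is at (321.5,183.5) with the post top at (321,192). The pocket mouth is at about (502,115), and turquoise and purple lie partly behind the fingers.

```bash
python3 - <<'E'
from h import *
m=np.load('w1.npy',allow_pickle=True).item();im=cv2.imread('pics/w1.png')
h=cv2.cvtColor(im,cv2.COLOR_BGR2HSV);g=((h[...,1]<60)&(h[...,2]>90)).astype('u1')*255
k=g[140:228,270:372];c=max(cv2.findContours(k,0,2)[0],key=cv2.contourArea)
e=cv2.fitEllipse(c);p=(e[0][0]+270,e[0][1]+140);print(p,e[1],fray(m,p,.026), 'width',np.linalg.norm(fray(m,(p[0]-e[1][0]/2,p[1]),.026)-fray(m,(p[0]+e[1][0]/2,p[1]),.026)))
print('post',fray(m,(321,192),.066),'pocket',fray(m,(502,115),.055))
E
```

```text
(320.3116035461426, 183.07318878173828) (73.218505859375, 74.58904266357422) [0.52655633 0.24823845 0.026     ] width 0.08422803174065031
post [0.52616402 0.24763671 0.066     ] pocket [0.56360184 0.02612331 0.055     ]
```

Emit:
drive_tool:
  increments:
    - [[1,0,0,0.35,0],[1,0,0,0.7,0],[1,0,0,0.9,0],[1,0,0,0.9,0]]

```text
time_s: 2.78
tcp_pos: [0.5258, 0.2474, 0.0812]
eef_rot: [179.9, 0.0, -13.9]
contact_force: [-0.5, 0.5, 1.5]
gripper_width: 0.0876
gripper_force: 0.0
```

Emit:
drive_tool:
  increments:
    - [[1,0,0,0.15,0],[1,0,0,0.3,0],[1,0,0,0.3,0],[-0.2,0,0,0.3,0],[-1,0,0,0.3,0]]
  squeeze: 30

```text
time_s: 3.4
tcp_pos: [0.5271, 0.2475, 0.0467]
eef_rot: [-179.9, -0.1, -13.9]
contact_force: [0.1, -0.1, 0.6]
gripper_width: 0.073
gripper_force: 0.0
```

Emit:
drive_tool:
  increments:
    - [[-1,0,0,0,0],[-1,0,0,0,0],[-1,0,0,0,0],[-1,0,0,0,0],[-1,0,0,0,0]]
  squeeze: 40

```text
time_s: 4.03
tcp_pos: [0.5263, 0.2468, 0.0452]
eef_rot: [180.0, 0.0, -14.0]
contact_force: [-0.3, 0.2, 0.4]
gripper_width: 0.0234
gripper_force: 0.0
```

The opening is below the post diameter and there is no grip force, so the fingers missed. I'll look before moving.

```bash
python3 - <<'E'
from plant import r,capture,camera_model
from h import *
m=camera_model('wrist');im=capture('wrist')[:,:,::-1];np.save('w2.npy',m,allow_pickle=True)
s=capture('scene')[:,:,::-1][150:250,320:460]
cv2.imwrite('pics/w2.png',np.vstack([im[:400],cv2.resize(s,(280,200))[:, :280] if 0 else np.hstack([cv2.resize(s,(280,200)),np.zeros((200,360,3),'u1')])]))
st=r.get_state();print(st['tcp_pos'],st['gripper_width'],st['gripper_force'],fproj(m,st['tcp_pos']))
E
```

```text
[0.52636116 0.24679618 0.04521681] 0.015416759636769674 0.0 [321.59349565 239.99646675]
```

View pics/w2.png

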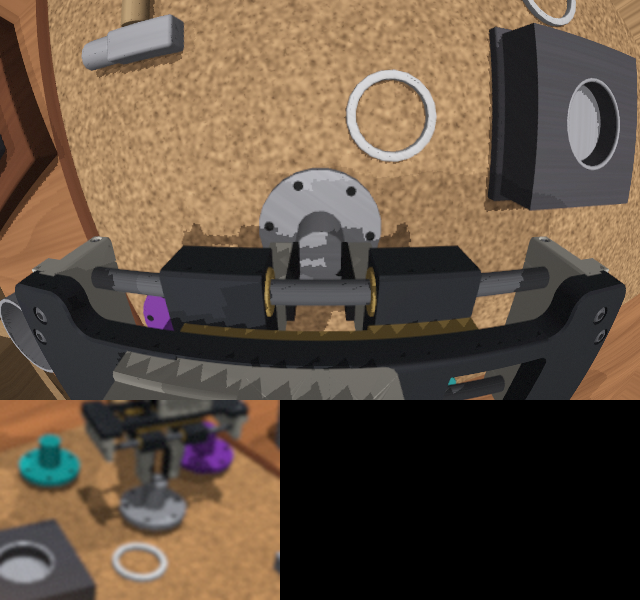

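The flange now spans x 260–381 with its top edge at y=168. The fingers seem to have closed beside the post rather than around it. I'll measure this and let the fingers settle.

```bash
python3 - <<'E'
from plant import r,capture,camera_model
from h import *
m=np.load('w2.npy',allow_pickle=True).item();st=r.get_state();x,y,z=st['tcp_pos'];a=np.radians(-13.9)
R=cv2.Rodrigues(m['rvec'])[0];print('cam',-R.T@m['tvec'],'axis',R[2])
print(fray(m,(260,226),.026),fray(m,(381,226),.026),'top edge',fray(m,(320,168),.026))
for dx in(-.02,0,.02,.04):print(dx,fproj(m,(x+dx*np.cos(a),y+dx*np.sin(a),.034)),fproj(m,(x+dx*np.cos(a),y+dx*np.sin(a),.066)))
for n in('top','scene'):
  mm=camera_model(n);cv2.imwrite(f'pics/{n}3.png',capture(n)[:,:,::-1])
  print(n,cv2.projectPoints(np.array([[x,y,.026]]),mm['rvec'],mm['tvec'],mm['camera_matrix'],None)[0])
m=camera_model('wrist');w=capture('wrist')[:,:,::-1]
t=cv2.imread('pics/top3.png');s=cv2.imread('pics/scene3.png')
f=lambda a:cv2.resize(a,(400,300),interpolation=cv2.INTER_CUBIC)
cv2.imwrite('pics/c3.png',np.vstack([np.hstack([f(t[160:235,200:300]),f(s[140:230,340:460])]),np.hstack([f(w[160:310,220:420]),np.zeros((300,400,3),'u1')])]))
st=r.get_state();print(st['gripper_width'],st['gripper_force'],st['time_s'])
E
```

```text
cam [0.60291008 0.22877661 0.22676696] axis [-0.28312068  0.07078868 -0.95646832]
[0.53880063 0.28814967 0.026     ] [0.5182196  0.20571153 0.026     ] top edge [0.56820563 0.23739914 0.026     ]
-0.02 [321.51208463 259.88282804] [321.7540041  283.84098179]
0 [321.51044657 233.36406114] [321.77124104 254.29581266]
0.02 [321.49995258 204.859237  ] [321.77695271 221.72085432]
0.04 [321.47900187 174.66906937] [321.76755143 186.45067409]
top [[[248.30208378 193.06721318]]]
scene [[[396.08956695 201.60140254]]]
0.0037966942271453158 0.0 4.275
```

View pics/c3.png

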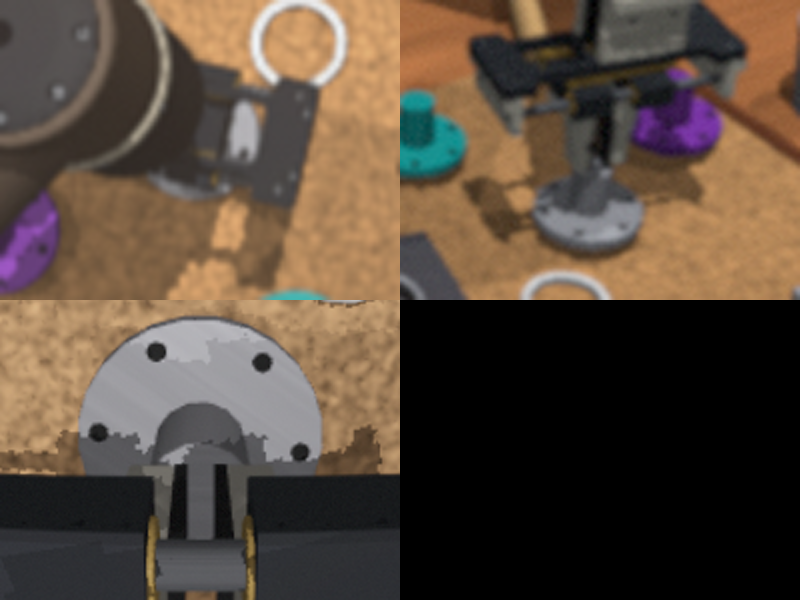

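Both views put the visible fingertips at about z≈0.07, just above the post top and still centred over it. That is about 35 mm higher than the reported TCP implies. The stake is untouched. I'll open partly and come down in small steps, watching the force.

Emit:
drive_tool:
  increments:
    - [[0.4,0,0,0,0],[0.4,0,0,0,0],[0.4,0,0,0,0],[0.4,0,0,0,0],[0.4,0,0,0,0]]

```text
time_s: 4.9
tcp_pos: [0.5264, 0.2468, 0.0453]
eef_rot: [-180.0, -0.0, -14.0]
contact_force: [-0.5, -0.1, 0.1]
gripper_width: 0.0482
gripper_force: 0.0
```

Emit:
drive_tool:
  increments:
    - [[0.4,0,0,0,0],[0.4,0,0,0.02,0],[0.4,0,0,0.04,0],[0.4,0,0,0.06,0],[0.4,0,0,0.06,0]]

```text
time_s: 5.52
tcp_pos: [0.5262, 0.2467, 0.0377]
eef_rot: [180.0, 0.0, -14.0]
contact_force: [1.1, -0.7, 0.3]
gripper_width: 0.0618
gripper_force: 0.0
```

```bash
python3 - <<'E'
from plant import r,capture,camera_model
from h import *
m=camera_model('wrist');w=capture('wrist')[:,:,::-1];ms=camera_model('scene');s=capture('scene')[:,:,::-1]
st=r.get_state();x,y,z=st['tcp_pos'];print(st['tcp_pos'],st['contact_force'],st['gripper_width'])
for zz in(.026,.034,.05,.066,.08):print(zz,fproj(m,(x,y,zz)),cv2.projectPoints(np.array([[x,y,zz]]),ms['rvec'],ms['tvec'],ms['camera_matrix'],None)[0].ravel())
f=lambda a:cv2.resize(a,(800,300) ,interpolation=cv2.INTER_CUBIC)
cv2.imwrite('pics/c4.png',np.hstack([cv2.resize(w[160:310,220:420],(400,300)),cv2.resize(s[150:225,345:445],(400,300),interpolation=cv2.INTER_CUBIC)]))
E
```

```text
[0.52638054 0.24682363 0.03802464] [-0.41851673  0.07289887  0.37408318] 0.06158837709519533
0.026 [321.24772104 232.88192314] [396.10229028 201.60192727]
0.034 [321.30051243 237.51741894] [396.37455559 199.20967584]
0.05 [321.41801137 247.8836155 ] [396.92612684 194.36331077]
0.066 [321.55433089 259.99646678] [397.48728964 189.43266982]
0.08 [321.69244575 272.36590522] [397.98637334 185.04748504]
```

View pics/c4.png

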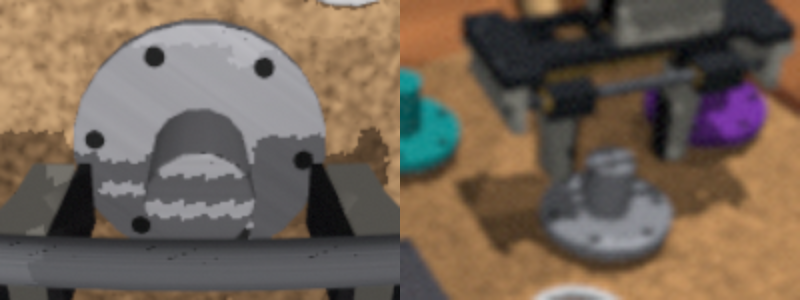

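The post stands midway between the fingers. The tips are at rows 195 and 190 in the scene view, and 110 px apart in the wrist view for a 61.6 mm opening. Both give a tip height of about 0.058, so I still have about 25 mm to go down, plus about 3 mm forward.

Emit:
drive_tool:
  increments:
    - [[0.4,0.02,0,0.03,0],[0.4,0.025,0,0.06,0],[0.4,0.025,0,0.09,0],[0.4,0.025,0,0.12,0],[0.4,0.025,0,0.12,0]]

```text
time_s: 6.25
tcp_pos: [0.529, 0.2459, 0.0232]
eef_rot: [180.0, 0.0, -14.0]
contact_force: [0.1, -0.1, 0.3]
gripper_width: 0.0611
gripper_force: 0.0
```

Emit:
drive_tool:
  increments:
    - [[0.4,0,0,0.02,0],[0.4,0,0,0.04,0],[0.4,0,0,0.04,0]]

```text
time_s: 6.62
tcp_pos: [0.5291, 0.246, 0.0187]
eef_rot: [180.0, 0.0, -14.0]
contact_force: [-0.6, 0.2, 0.2]
gripper_width: 0.0613
gripper_force: 0.0
```

Emit:
drive_tool:
  increments:
    - [[0,0,0,0,0],[-1,0,0,0,0],[-1,0,0,0,0],[-1,0,0,0,0],[-1,0,0,0,0]]
  squeeze: 40

```text
time_s: 7.25
tcp_pos: [0.5294, 0.2463, 0.019]
eef_rot: [-180.0, -0.0, -14.0]
contact_force: [0.1, 0.6, -0.3]
gripper_width: 0.0313
gripper_force: 40.0
```

Gripped at 31.3 mm with 40 N. Lifting 100 mm.

Emit:
drive_tool:
  increments:
    - [[-1,0,0,-0.1,0],[-1,0,0,-0.3,0],[-1,0,0,-0.6,0],[-1,0,0,-0.83,0],[-1,0,0,-0.83,0]]

```text
time_s: 7.88
tcp_pos: [0.5302, 0.2469, 0.1207]
eef_rot: [-179.8, -0.1, -14.0]
contact_force: [0.2, 0.1, -5.9]
gripper_width: 0.0314
gripper_force: 40.0
```

Emit:
drive_tool:
  increments:
    - [[-1,0.1,0.2,0,0],[-1,0.2,0.45,0,0],[-1,0.3,0.7,0,0],[-1,0.4,0.92,0,0],[-1,0.4,0.92,0,0]]

```text
time_s: 8.5
tcp_pos: [0.5479, 0.1251, 0.1166]
eef_rot: [179.9, 0.2, -14.1]
contact_force: [-0.2, 0.3, -5.8]
gripper_width: 0.0314
gripper_force: 40.0
```

Emit:
drive_tool:
  increments:
    - [[-1,0.09,0.2,0,0],[-1,0.18,0.42,0,0],[-1,0.27,0.64,0,0],[-1,0.35,0.8,0,0],[-1,0.35,0.8,0,0]]

```text
time_s: 9.12
tcp_pos: [0.566, 0.0232, 0.1171]
eef_rot: [179.9, 0.1, -14.1]
contact_force: [-0.7, 1.6, -5.6]
gripper_width: 0.0313
gripper_force: 40.0
```

```bash
python3 - <<'E'
from plant import r,capture,camera_model
from h import *
m=camera_model('wrist');w=capture('wrist')[:,:,::-1];s=capture('scene')[:,:,::-1]
np.save('w5.npy',m,allow_pickle=True);cv2.imwrite('pics/s5.png',s);cv2.imwrite('pics/wf5.png',w)
st=r.get_state();print(st['tcp_pos'],st['contact_force'],st['gripper_width'],st['gripper_force'])
cv2.imwrite('pics/c5.png',np.hstack([cv2.resize(w[60:310,150:490],(480,353)),cv2.resize(s[140:290,280:400],(282,353),interpolation=cv2.INTER_CUBIC)]))
E
```

```text
[0.5661777  0.02434082 0.11746048] [ 0.1054131  -0.27459702 -6.59287695] 0.03117234238690366 39.99801993370056
```

View pics/c5.png

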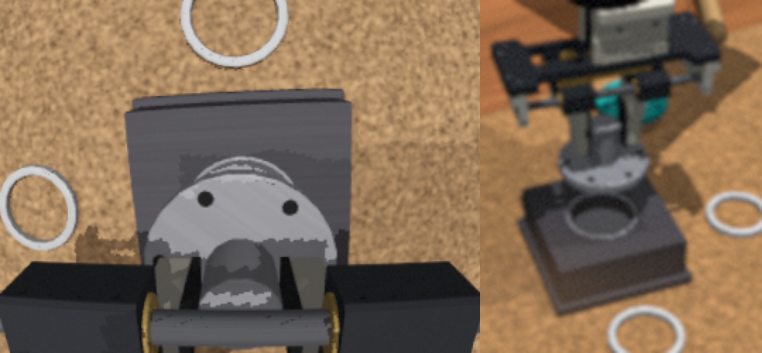

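The stake is held upright over the block. The flange is centred at about (333,209) in the scene view, with the pocket ahead of and below it at (332,231). The wrist view shows the pocket's far rim just beyond the flange. I'll measure the offset in the scene view.

```bash
python3 - <<'E'
from plant import camera_model
from h import *
ms=camera_model('scene');s=cv2.imread('pics/s5.png');s0=cv2.imread('pics/scene0.png')
# pocket rim: bright ring on dark block, initial image
h=cv2.cvtColor(s0,cv2.COLOR_BGR2HSV)[...,2][210:255,305:360];k=(h>100).astype('u1')*255
c=max(cv2.findContours(k,0,2)[0],key=cv2.contourArea);b=cv2.boundingRect(c);e=cv2.fitEllipse(c)
p=(e[0][0]+305,e[0][1]+210);print('pocket px',p,b,ray(ms,p,.055))
h=cv2.cvtColor(s,cv2.COLOR_BGR2HSV);k=((h[...,2]>95)&(h[...,1]<60)).astype('u1')*255
q=k[190:222,305:362];n,l,st,ce=cv2.connectedComponentsWithStats(q);i=1+np.argmax(st[1:,4]);x,y,w,hh,_=st[i];print('flange',x+305,y+190,w,hh)
for v in [(333,209),(x+305+w/2,y+190+hh/2)]:print(v,ray(ms,v,.1245))
P=lambda z:cv2.projectPoints(np.array([[.570,.020,z]]),ms['rvec'],ms['tvec'],ms['camera_matrix'],None)[0].ravel()
print(P(.1245),P(.055))
m=np.load('w5.npy',allow_pickle=True).item();f=lambda u,v:(150+u/1.412,60+v/1.412)
print('wrist far rim',fray(m,f(243,157),.055),'flange far edge',fray(m,f(241,176),.1245),'flange sides',fray(m,f(146,262),.1245),fray(m,f(336,262),.1245))
for dz in(0,.03):
  m2=dict(m);R=cv2.Rodrigues(m['rvec'])[0];m2['tvec']=m['tvec']-R@np.array([0,0,dz]);print(dz,fray(m2,f(126,112),.055),fray(m2,f(351,101),.055),np.linalg.norm(fray(m2,f(126,112),.055)-fray(m2,f(351,101),.055)),fray(m2,f(243,157),.055),fray(m2,f(241,176),.1245))
E
```

```text
pocket px (331.5102653503418, 230.71034622192383) (11, 10, 31, 22) [0.56572372 0.02155875 0.055     ]
flange 314 206 38 15
(333, 209) [0.57218641 0.02164855 0.1245    ]
(np.float64(333.0), np.float64(213.5)) [0.58586503 0.01330279 0.1245    ]
[331.86565438 208.71941564] [331.88753375 231.97277341]
wrist far rim [0.59741344 0.01461623 0.055     ] flange far edge [0.60293795 0.01462245 0.1245    ] flange sides [0.5755527  0.06489015 0.1245    ] [ 0.55495498 -0.01682044  0.1245    ]
0 [0.63953586 0.07240433 0.055     ] [ 0.61453188 -0.05252511  0.055     ] 0.127407076677753 [0.59741344 0.01461623 0.055     ] [0.60293795 0.01462245 0.1245    ]
0.03 [0.63911704 0.08069076 0.055     ] [ 0.61103211 -0.05963226  0.055     ] 0.14310595502829468 [0.59180437 0.01578211 0.055     ] [0.59604075 0.01625517 0.1245    ]
```

Odometry, the top view, the wrist and the scene view agree within about 5 mm. I'll shift about 2 mm forward, lower until the spigot is just above the mouth, and look again.

Emit:
drive_tool:
  increments:
    - [[-1,0.02,0,0.1,0],[-1,0.02,0,0.2,0],[-1,0.02,0,0.3,0],[-1,0.02,0,0.3,0],[-1,0.02,0,0.3,0]]

```text
time_s: 9.85
tcp_pos: [0.5693, 0.0235, 0.0825]
eef_rot: [180.0, -0.0, -14.0]
contact_force: [-0.3, 0.1, -5.6]
gripper_width: 0.0311
gripper_force: 40.0
```

```bash
python3 - <<'E'
from plant import r,capture,camera_model
from h import *
m=camera_model('wrist');w=capture('wrist')[:,:,::-1];s=capture('scene')[:,:,::-1]
np.save('w6.npy',m,allow_pickle=True)
st=r.get_state();print(st['tcp_pos'],st['contact_force'],st['gripper_force'])
cv2.imwrite('pics/c6.png',np.hstack([cv2.resize(w[80:280,200:440],(480,400)),cv2.resize(s[170:270,290:380],(320,356),interpolation=cv2.INTER_CUBIC)[:400] if 0 else cv2.resize(s[170:270,295:375],(320,400),interpolation=cv2.INTER_CUBIC)]))
E
```

```text
[0.56952645 0.02358433 0.08294034] [-0.10404078 -0.16199159 -5.45401853] 39.997819662094116
```

View pics/c6.png

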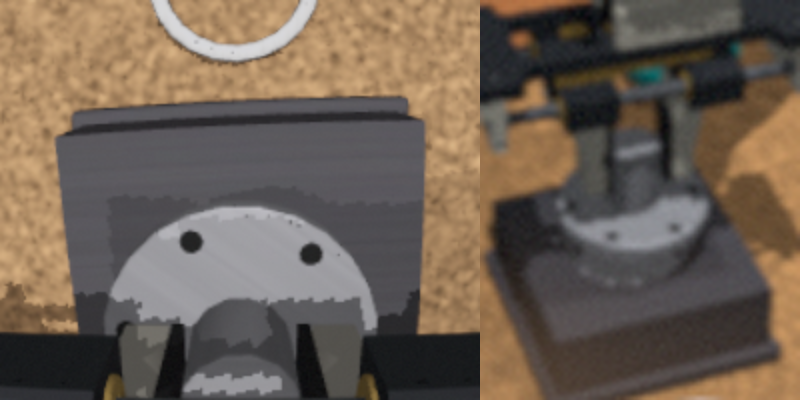

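The spigot is just above the mouth and the flange hides the pocket. In the wrist crop the block's far corners are (57,140) and (425,122), the flange's far edge is at y=206, and its sides are at x 104 and 377.

```bash
python3 - <<'E'
from plant import camera_model
from h import *
m=np.load('w6.npy',allow_pickle=True).item();R=cv2.Rodrigues(m['rvec'])[0];t0=m['tvec']
f=lambda u,v:(200+u/2,80+v/2)
a=np.radians(-14);ex=np.array([np.cos(a),np.sin(a)]);ey=np.array([np.sin(a),-np.cos(a)])
for dz in(0,.005,.01):
  m['tvec']=t0-R@np.array([0,0,dz])
  A=fray(m,f(57,140),.055)[:2];B=fray(m,f(425,122),.055)[:2];d=(B-A)/np.linalg.norm(B-A);n=np.array([d[1],-d[0]]);n=n if n[0]<0 else -n
  C=(A+B)/2+.065*n
  E=fray(m,f(240,206),.0898)[:2]-.044*ex;S=[fray(m,f(104,300),.0898)[:2],fray(m,f(377,300),.0898)[:2]]
  print(dz,'w',np.linalg.norm(B-A),'block',C,'stake',E,'ymid',np.mean(S,0)@ey,E@ey,'d tool',(C-E)@ex*1e3,(C-E)@ey*1e3)
ms=camera_model('top');g=lambda u,v:(280+(u-400)/4,141+(v-300)/4)
Q=np.array([ray(ms,g(*q),.055)[:2] for q in[(520,335),(713,372),(683,553),(489,522)]]);print('top block',Q.mean(0),[np.linalg.norm(Q[i]-Q[i-1]) for i in range(4)],'pocket',ray(ms,g(600,443),.055))
E
```

```text
0 w 0.12794133156637028 block [0.56216776 0.02285919] stake [0.56454236 0.02581694] ymid -0.16146207086259945 -0.1616252266106293 d tool -1.5885105700026705 3.444364514807114
0.005 w 0.13100019347792108 block [0.56169151 0.02297176] stake [0.56343457 0.02609216] ymid -0.16145643174027186 -0.16162426693668194 d tool -0.9363899063793725 3.4493949793710605
0.01 w 0.13405905538947183 block [0.56121526 0.02308433] stake [0.56232678 0.02636737] ymid -0.16145079261794426 -0.16162330726273458 d tool -0.284269242755966 3.454425443934983
top block [0.56123922 0.01950035] [np.float64(0.12865179727331308), np.float64(0.13280990255003744), np.float64(0.12405280137776384), np.float64(0.1320013518536921)] pocket [0.56275206 0.02021619 0.055     ]
```

Correct by 3 mm along tool y and −1 mm in x, then lower into the pocket.

Emit:
drive_tool:
  increments:
    - [[-1,-0.008,0.025,0,0],[-1,-0.008,0.025,0.03,0],[-1,-0.008,0.025,0.06,0],[-1,-0.008,0.025,0.1,0],[-1,-0.008,0.025,0.1,0]]

```text
time_s: 10.58
tcp_pos: [0.567, 0.0207, 0.0698]
eef_rot: [180.0, 0.1, -14.0]
contact_force: [0.8, -0.7, -6.2]
gripper_width: 0.031
gripper_force: 40.0
```

Emit:
drive_tool:
  increments:
    - [[-1,0,0,0.03,0],[-1,0,0,0.06,0],[-1,0,0,0.08,0],[-1,0,0,0.08,0]]

```text
time_s: 11.08
tcp_pos: [0.5673, 0.0208, 0.0606]
eef_rot: [180.0, 0.0, -14.0]
contact_force: [-0.0, -0.3, -6.2]
gripper_width: 0.0311
gripper_force: 40.0
```

Emit:
drive_tool:
  increments:
    - [[-1,0,0,0.008,0],[-1,0,0,0.014,0],[-1,0,0,0.014,0]]

```text
time_s: 11.45
tcp_pos: [0.5674, 0.0208, 0.0592]
eef_rot: [180.0, 0.0, -14.0]
contact_force: [-0.4, -0.4, -5.7]
gripper_width: 0.0311
gripper_force: 40.0
```

Emit:
drive_tool:
  increments:
    - [[-1,0,0,0.006,0],[-1,0,0,0.01,0],[-1,0,0,0.01,0]]

```text
time_s: 11.82
tcp_pos: [0.5675, 0.0208, 0.058]
eef_rot: [-180.0, 0.0, -14.0]
contact_force: [0.5, -0.0, -3.9]
gripper_width: 0.0313
gripper_force: 40.0
```

Contact came at 0.058, exactly the predicted seating height. I'll open, rise clear and check.

Emit:
drive_tool:
  increments:
    - [[-1,0,0,0.004,0],[-1,0,0,0.004,0],[-0.1,0,0,0.004,0],[0.4,0,0,0.004,0],[0.4,0,0,0.004,0]]

```text
time_s: 12.45
tcp_pos: [0.5679, 0.0209, 0.0578]
eef_rot: [-180.0, -0.0, -14.0]
contact_force: [-0.4, -0.8, -0.5]
gripper_width: 0.0537
gripper_force: 0.0
```

Emit:
drive_tool:
  increments:
    - [[0.4,0,0,0,0],[0.4,0,0,-0.1,0],[0.4,0,0,-0.4,0],[0.4,0,0,-0.8,0],[0.4,0,0,-0.8,0]]

```text
time_s: 13.08
tcp_pos: [0.5703, 0.0214, 0.1587]
eef_rot: [-179.8, -0.4, -13.9]
contact_force: [-0.7, 0.2, -1.2]
gripper_width: 0.0613
gripper_force: 0.0
```

```bash
python3 - <<'E'
from plant import r,capture,camera_model
from h import *
m=camera_model('wrist');w=capture('wrist')[:,:,::-1];s=capture('scene')[:,:,::-1]
np.save('w7.npy',m,allow_pickle=True)
st=r.get_state();print(st['tcp_pos'],st['contact_force'],st['gripper_width'])
cv2.imwrite('pics/c7.png',np.hstack([cv2.resize(w[80:280,200:440],(480,400)),cv2.resize(s[170:270,295:375],(320,400),interpolation=cv2.INTER_CUBIC)]))
E
```

```text
[0.56775256 0.02099464 0.15470412] [-0.59317573  0.32494145 -0.55543685] 0.06109421853069582
```

View pics/c7.png

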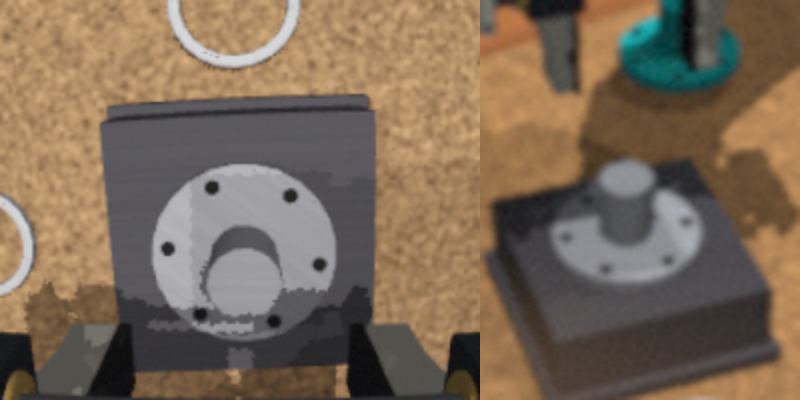

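The flange lies flat on the block, post up and centred: the flange centre is at crop (244,252) and the block centre is at about (242,243). The fingers are clear and the other stake was not approached.

```bash
python3 -c "
from plant import job
print(job.close_job())"
```

```text
the job is handed in; nothing more can be done
None
```

The stake is seated in the anvil block's pocket, post up and flange flat; it was lowered in the gripper and let go only after contact. The stake on its head was left alone, and the job is handed in at about 13 s, with no verdict returned.

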